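# Free a jammed cover from its canister in the hold-down

### The job

The handled steel cover is jammed on its canister. Push the pair along the worktop into the wooden hold-down, fully home, so that the canister's wide foot is caught under the two steel prongs; then lift the cover off by its handle and stand it mouth down on the square wooden board. The canister must never be lifted off with the cover and must stay standing in the hold-down; leave the egg cup and the spice jar standing where they are.

Things in the scene. Friction and masses are not known exactly. Their poses are not given: they have to be found in the camera images.
- cover: Outer part: plain steel sleeve with an arch handle, closed on top, open below, outer diameter 74, 55 tall without handle, wall 3, 0.2 kg; pushed down over the canister. Clear of the canister once raised by 52. Origin: centre of the open lower rim, z up; at the start 25 above the worktop.
- cover_grip (a point): Middle of the cover's handle bar, 81 above the cover's origin. The bar is dark, round, 10 thick, straight for 42 along the cover's x axis, with a 21 gap between it and the cover's top; its upper edge is 111 above the worktop at the start. Grip it across: fingers close along the cover's y axis. Axes as the cover's.
- canister: Inner part: steel can, diameter 62, open top, 77 tall in all, on a flat round foot of diameter 104, 5 thick; 0.3 kg, varies by 20 percent. A springy rubber seal jams it in the cover with about 5 to 15 N, more than its weight. Starts in front of the hold-down; foot and lowest 20 of the can show below the cover. Origin: centre of the foot's underside, z up.
- keeper: Hold-down fixed to the worktop: U of wooden rails, 21 high, open towards the robot (yaw up to 0.3), with two flat steel prongs. Origin: seat centre at worktop height; x points from the mouth to the closed end. Rails 114 apart inside; end wall's inner face at x = 54, where the foot stops (canister at x = 2). Fully home: canister at x about -10 to 2.
- keeper_mouth (a point): Point on the hold-down's axis at its mouth, x = -87 from the seat centre, at worktop height, axes as the hold-down's. The mouth is about 150 wide and narrows to 114 at x = -60. The prongs begin at x = -46, leave 80 between them, undersides 11 and upper faces 16 above the worktop, so the foot slides under them and the cover passes over them.
- board: Square wooden board 140 x 140, 12 thick, fixed on the worktop to the left of the hold-down; the cover is stood on it. Origin: centre of its underside, so its top is 12 above the origin.
- egg_cup: Bystander: pale egg cup 50 tall, diameter 49, to the left of the hold-down. Loose. Origin: centre of its underside.
- spice_jar: Bystander: clear spice jar with red lid, 106 tall, diameter 45, near the front of the knife blocks, right of the pair. Loose. Origin: centre of its underside.
- knives (a point): Obstacle: middle of a fixed row of four wooden knife blocks full of knives, on the worktop to the right of the work: 0.25 to 1.0 m ahead of the robot, 130 to either side of this point across (y), up to 420 high. The robot may start on its far side: then raise the fingertips to 0.47 m or more before swinging over it. This point is at worktop height.

How it is judged:
By the outcome, as a careful person would: the job done as asked, in the order asked, and still so for the second after the job is handed in, with the robot touching nothing.
It also fails if it takes over 72 s, if anything falls off the work surface, if the arm or the gripper's body presses on something with over 40 N, if the wrist force passes 120 N, or if a joint passes its speed limit or range.

### The arm

A 7-joint arm with a two-finger parallel gripper is mounted at the origin on a cart in front of the work surface, level with it; the furniture and walls round the work are solid. World frame = base frame: x ahead of the robot, y to its left, z up, the work surface at z = 0. Lengths are in mm, angles in rad, forces in N, time in s.
With the tool pointing down it reaches from about 400 to 850 mm from the base axis. Payload 10.4 kg.
Tool frame: the origin (TCP) lies midway between the tips of the shut fingers; the grasp point (between the pads) lies 19 mm behind it; z points along the fingers, y is the line along which they close (so a half turn about z gives the same grasp; the last joint's range is limited). The gripper opens to 85 mm and grips with 20 to 120 N. Pads are 22 mm wide; open, the fingers measure 114 mm over their backs; the gripper's body (76 mm by 85 mm) begins 54 mm behind the grasp point. The pads swing forward as they close: fully open they stand 13 mm farther back than shut.
Start: joints at [1.288, 0.332, -0.065, 1.46, 0.022, 1.35, -0.088], TCP at [160.575, -604.042, 231.338] pointing down, gripper open.
Joint ranges: [-2.6, 2.6], [-0.5, 2.12], [-1.47, 1.34], [0.16, 2.42], [-1.27, 4.41], [0.06, 2.06], [-2.6, 2.6]. Speed limits (rad/s): [2.22, 2.22, 2.79, 2.79, 3.14, 3.14, 3.14].

### API

Orientations are given as [roll, pitch, yaw] about the fixed x, y, z axes, in that order (R = Rz(yaw) Ry(pitch) Rx(roll)).
In Python, from workcell import bot gives the robot as it stands. Calls block until the motion is done:
- bot.reach(position, orientation): joint-space move of the TCP to a pose.
- bot.move_linear(position, ori=None, velocity=150, f_stop=None): straight line of the TCP; ori=None keeps the orientation; velocity is the mean speed in mm/s. With f_stop (N) it stops when the force on the tool has changed by that much, and returns True; else False.
- bot.movej(angles): joint-space move.
- bot.gripper_to(opening, grasp_force=None): opening from 0.0 (shut) to 1.0 (fully open); grasp_force is the grip in N (None keeps the last); returns when the fingers have stopped.
- bot.dwell(seconds).
- bot.ik(position, orientation): joint angles nearest the present ones, or None.
- bot.snapshot(name): name is "scene" or "top" or "wrist"; returns the picture (400x640x3 uint8, red, green, blue); there is no depth.
- bot.camera_model(name): a dict with "fx", "fy", "cx", "cy" (pixels), "k1" (the pictures are not rectified: a ray, as slopes to the right and down, at radius r is drawn at 1 + k1 r^2 times it, then the intrinsics apply), "pose" (4x4, takes a point from camera to world coordinates); the wrist camera has in their place "hand_eye" (4x4, takes a point from camera to tool coordinates, whose origin is the TCP and whose axes are the flange's). Camera axes: x right, y down, z forward; pixel columns grow to the right and rows downward; lengths in mm; the calibration is good to about 2 mm. A picture is of the moment at which its call begins: read the wrist's pose just before it. camera_model takes no time and is no camera call.
A pose or a line that the arm cannot do raises bot.MotionError and nothing moves.
- bot.hand_in(): hands the job in; it is judged then, once.
Readings, each from a call of its own:
- bot.read_time_s(): time.
- bot.read_joints(): joint angles.
- bot.read_joint_vel(): joint speeds.
- bot.read_joint_efforts(): joint torques, N m.
- bot.read_ee_pos(): TCP position.
- bot.read_tool_rot(): TCP orientation.
- bot.read_wrist_force(): force on the tool from outside, world axes, zero at the start.
- bot.read_ft_torque(): the same for the moment, N m.
- bot.read_width(): opening from 0.0 (shut) to 1.0 (fully open).
- bot.read_gripper_force(): force on a finger pad.
Only numpy, scipy, OpenCV 4.12 (cv2) and the standard library are available. Lean on these libraries where they do the work, as an engineer would, in place of code of your own. Each camera call takes 0.05 s, during which the arm holds its last target. There are 200 camera calls.

## Working session

There is one attempt and no reset: what is moved stays moved. The work goes in short steps, each a Python script; the robot and the scene stay as the last script left them, time stands still between calls to the robot, and variables do not carry over. Pictures are saved under pics/ and viewed, at most 14 in all, crops included, and the job is handed in when it is done.

```bash
mkdir -p pics; ls
python3 - <<'E'
from workcell import bot
import cv2,numpy as np
for n in("scene","top"):
    cv2.imwrite(f"pics/{n}1.png",bot.snapshot(n)[:,:,::-1])
    m=bot.camera_model(n);print(n,{k:(np.round(v,3).tolist() if k=="pose" else v) for k,v in m.items()})
m=bot.camera_model("wrist");print(m)
print(bot.read_tool_rot(),bot.read_ee_pos(),bot.read_time_s())
E
```

```text
pics
workcell.py
scene {'fx': 493.66683086503764, 'fy': 493.66683086503764, 'cx': 308.9648778742366, 'cy': 203.51669287685235, 'k1': -0.15887328178512453, 'pose': [[-0.869, -0.256, 0.423, 20.738], [-0.494, 0.413, -0.765, 1068.227], [0.021, -0.874, -0.485, 665.697], [0.0, 0.0, 0.0, 1.0]]}
top {'fx': 497.81137258400577, 'fy': 497.81137258400577, 'cx': 322.57331155442193, 'cy': 195.34191432747562, 'k1': -0.10639161976950663, 'pose': [[-0.128, -0.971, 0.203, 325.75], [-0.992, 0.126, -0.023, 141.799], [-0.003, -0.204, -0.979, 1167.645], [0.0, 0.0, 0.0, 1.0]]}
{'fx': 291.0034776710656, 'fy': 291.0034776710656, 'cx': 317.9915258796532, 'cy': 199.642803861987, 'k1': -0.050080167810880594, 'hand_eye': array([[ 9.65244423e-04, -9.47995090e-01, -3.18283488e-01,
         8.17676741e+01],
       [ 9.99999502e-01,  9.96298988e-04,  6.52166823e-05,
         1.24874655e-01],
       [ 2.55280422e-04, -3.18283392e-01,  9.47995579e-01,
        -1.42397113e+02],
       [ 0.00000000e+00,  0.00000000e+00,  0.00000000e+00,
         1.00000000e+00]])}
[-3.14034782e+00  7.76114442e-05  2.59816333e-01] [ 160.44773088 -603.71247425  230.59628454] 0.1
```

View pics/scene1.png

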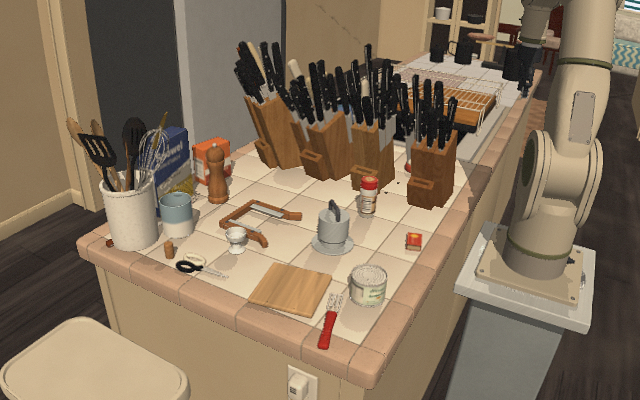

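View pics/top1.png

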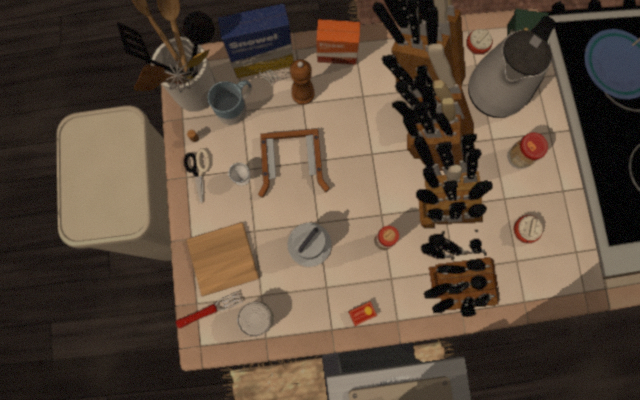

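The scene view shows the pair at about (333,232), the keeper at (262,220), and the board at (290,290). In the top view the pair is at (310,243), the keeper at (293,160), the board at (222,258), the cup at (239,172), and the jar at (387,237). I'll enlarge both for precise pixel positions.

Run:
```python
import cv2
a=cv2.imread("pics/top1.png")[115:305,180:420]
cv2.imwrite("pics/topc.png",cv2.resize(a,(792,627-0))[:600] if 0 else cv2.resize(a,None,fx=3.1,fy=3.1,interpolation=cv2.INTER_CUBIC))
a=cv2.imread("pics/scene1.png")[165:325,210:400]
cv2.imwrite("pics/scenec.png",cv2.resize(a,None,fx=3.7,fy=3.7,interpolation=cv2.INTER_CUBIC))
```

```text
(no output)
```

View pics/topc.png

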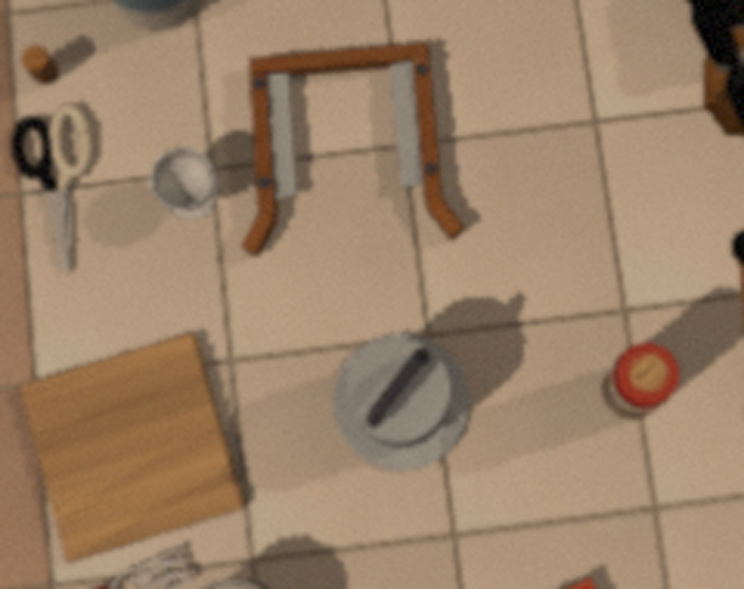

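View pics/scenec.png

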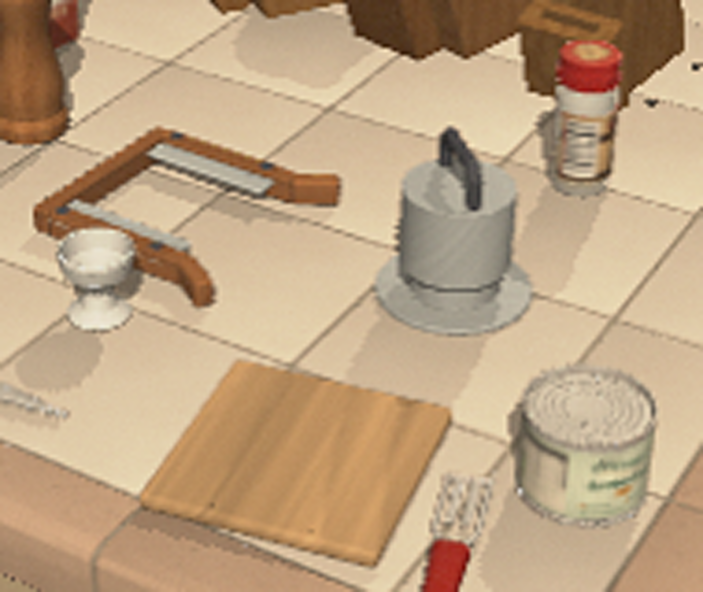

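Top crop: the handle runs (423,354)–(375,420), the foot is centred at (402,402), and the prong inner edges run (291,75)–(294,195) and (391,63)–(402,186). Board corners are (22,384), (194,335), (245,508) and (68,560). Scene crop for cross-check: foot centre (453,295), prong tips near (190,243) and (272,188).

```bash
cat > h.py <<'E'
import cv2,numpy as np
from workcell import bot
def ray(n,uv):
    m=bot.camera_model(n)
    d=np.array([(uv[0]-m['cx'])/m['fx'],(uv[1]-m['cy'])/m['fy']])
    s=d.copy()
    for _ in range(20): s=d/(1+m['k1']*(s@s))
    P=m['pose'] if 'pose' in m else None
    return P[:3,3],P[:3,:3]@np.r_[s,1]
def at(n,uv,z):
    o,d=ray(n,uv); return (o+d*(z-o[2])/d[2])[:2]
T=lambda u,v,z: at('top',(180+u/3.1,115+v/3.1),z)
S=lambda u,v,z: at('scene',(210+u/3.7,165+v/3.7),z)
E
python3 - <<'E'
from h import *
np.set_printoptions(precision=1,suppress=True)
a,b=T(423,354,109),T(375,420,109);print("bar",a,b,(a+b)/2,np.hypot(*(a-b)),np.arctan2(*(a-b)[::-1]))
print("foot",T(402,402,5),S(453,295,5),"covertop",T(402,394,80),S(459,189,80))
L=[T(291,75,16),T(294,195,16)];R=[T(391,63,16),T(402,186,16)]
print("prongs",L,R,np.hypot(*(L[1]-R[1])),np.hypot(*(L[0]-R[0])))
far=(L[0]+R[0])/2;tip=(L[1]+R[1])/2;d=far-tip;yaw=np.arctan2(d[1],d[0])
print("yaw prong mid",yaw, "each",[np.arctan2(*(q[0]-q[1])[::-1]) for q in(L,R)])
A,B=T(251,58,21),T(428,43,21);print("end outer",A,B,np.arctan2(-(B-A)[0],-(B-A)[1]) , np.hypot(*(A-B)))
ax=np.array([np.cos(yaw),np.sin(yaw)]);print("seat",tip+46*ax)
print("scene prong tips",S(190,243,16),S(272,188,16), "top tips",T(285,197,16),T(412,186,16))
c=[T(u,v,12) for u,v in((22,384),(194,335),(245,508),(68,560))];print("board",sum(c)/4,c)
c=[S(u,v,12) for u,v in((240,362),(450,407),(378,564),(140,500))];print("board",sum(c)/4,c)
print("cup",T(183,182,50),"jar",T(646,373,106), S(589,65,106))
E
```

```text
bar [473.1 138.9] [432.  177.3] [452.6 158.1] 56.2398685525782 -0.7515010426587423
foot [453.4 158.9] [447.5 174.6] covertop [450.8 157.1] [451.1 166.8]
prongs [array([717.4, 213.6]), array([620.9, 221.6])] [array([717. , 134.8]), array([617.3, 138.3])] 83.34105004678277 78.84205961211688
yaw prong mid -0.059047007159396654 each [np.float64(-0.08282107783661968), np.float64(-0.03597739057991189)]
end outer [733.7 242.9] [727.8 104.1] 0.041978901891379324 138.92598692552448
seat [665.  177.3]
scene prong tips [618.4 225.8] [610.4 136.1] top tips [620.2 228.7] [616.3 130.7]
board [445.3 364.1] [array([502.2, 443.3]), array([523.1, 309.2]), array([388.9, 284.3]), array([366.8, 419.5])]
board [441.7 372.5] [array([519.9, 316.5]), array([390.3, 290.2]), array([360.2, 430.2]), array([496.6, 452.9])]
cup [633.  300.9] jar [440.4 -12.6] [432.1   9.4]
```

Run:
```python
from h import *
np.set_printoptions(precision=3,suppress=True)
pi=np.pi
p=bot.read_ee_pos();r=bot.read_tool_rot()
bot.move_linear([p[0],p[1],500],velocity=250)
q=np.array(bot.read_joints());print(q)
q[0]-=1.55;bot.movej(q)
print(bot.read_ee_pos(),bot.read_tool_rot(),bot.read_time_s())
for P in([560,165,420],[453,158,300],[453,158,87],[665,177,87],[665,177,190],[445,364,190],[445,364,75]):
    for y in(-.75,2.39,pi/2,-pi/2): 
        k=bot.ik(P,[pi,0,y]);print(P,round(y,2),None if k is None else np.array(k))
```

```text
[ 1.262  0.371 -0.041  0.854  0.016  1.918 -0.082]
[607.073 146.892 499.007] [-3.14   0.     1.808] 4.3917
[560, 165, 420] -0.75 [-1.192  0.352  1.16   1.26  -0.326  1.727 -2.428]
[560, 165, 420] 2.39 [-0.253  0.223 -0.142  1.21   0.032  1.71   0.432]
[560, 165, 420] 1.57 [-0.333  0.218 -0.041  1.215  0.009  1.708 -0.371]
[560, 165, 420] -1.57 [ 0.463  0.447 -1.245  1.17   0.434  1.797  2.496]
[453, 158, 300] -0.75 None
[453, 158, 300] 2.39 [-0.275 -0.011 -0.154  1.712 -0.002  1.44   0.39 ]
[453, 158, 300] 1.57 [-0.33  -0.014 -0.1    1.715 -0.001  1.44  -0.429]
[453, 158, 300] -1.57 [-1.977 -0.494  1.199  1.763  0.458  1.572  2.318]
[453, 158, 87] -0.75 [-1.47   0.305  1.185  2.045 -0.336  1.005 -2.437]
[453, 158, 87] 2.39 [-0.28   0.163 -0.162  1.994  0.031  0.987  0.362]
[453, 158, 87] 1.57 [-0.324  0.16  -0.115  1.996  0.022  0.986 -0.449]
[453, 158, 87] -1.57 [ 0.644  0.416 -1.228  1.954  0.446  1.084  2.367]
[665, 177, 87] -0.75 [-0.503  0.579  0.251  1.447 -0.15   1.135 -2.549]
[665, 177, 87] 2.39 [-0.234  0.575 -0.131  1.428  0.078  1.144  0.443]
[665, 177, 87] 1.57 [-0.297  0
[... 232 characters left out ...]
321  0.066  1.328  0.451]
[665, 177, 190] 1.57 [-0.301  0.492 -0.037  1.326  0.018  1.323 -0.338]
[665, 177, 190] -1.57 [ 0.39   0.825 -1.252  1.281  0.772  1.544  2.388]
[445, 364, 190] -0.75 None
[445, 364, 190] 2.39 [-0.532  0.264 -0.276  1.643  0.075  1.246 -0.003]
[445, 364, 190] 1.57 [-0.582  0.259 -0.216  1.645  0.058  1.244 -0.809]
[445, 364, 190] -1.57 [-0.362  0.287 -0.479  1.633  0.138  1.255  2.274]
[445, 364, 75] -0.75 [-1.636  0.656  1.162  1.813 -0.667  1.131 -2.563]
[445, 364, 75] 2.39 [-0.537  0.376 -0.273  1.758  0.116  1.024 -0.033]
[445, 364, 75] 1.57 [-0.581  0.371 -0.22   1.76   0.093  1.02  -0.835]
[445, 364, 75] -1.57 [-0.385  0.401 -0.458  1.749  0.202  1.038  2.227]
```

```bash
cat >> h.py <<'E'
import json,os
from scipy.spatial.transform import Rotation as Ro
def wsnap(name):
    p=bot.read_ee_pos();r=bot.read_tool_rot();im=bot.snapshot("wrist")[:,:,::-1]
    cv2.imwrite(f"pics/{name}.png",im)
    M=np.eye(4);M[:3,:3]=Ro.from_euler('xyz',r).as_matrix();M[:3,3]=p
    np.save(f"pics/{name}.npy",M@bot.camera_model("wrist")["hand_eye"]);return im
def W(name,uv,z):
    m=bot.camera_model("wrist");P=np.load(f"pics/{name}.npy")
    d=np.array([(uv[0]-m['cx'])/m['fx'],(uv[1]-m['cy'])/m['fy']]);s=d.copy()
    for _ in range(20): s=d/(1+m['k1']*(s@s))
    o=P[:3,3];d=P[:3,:3]@np.r_[s,1];return (o+d*(z-o[2])/d[2])[:2]
def proj(name,X):
    m=bot.camera_model("wrist");c=np.linalg.inv(np.load(f"pics/{name}.npy"))@np.r_[X,1]
    s=c[:2]/c[2];s=s*(1+m['k1']*(s@s));return [m['fx']*s[0]+m['cx'],m['fy']*s[1]+m['cy']]
E
python3 - <<'E'
from h import *
pi=np.pi
bot.reach([590,200,330],[pi,0,pi/2]);bot.dwell(.3);a=wsnap("w1")
bot.reach([440,160,260],[pi,0,2.39]);bot.dwell(.3);b=wsnap("w2")
print(proj("w1",[453,158,5]),proj("w1",[665,177,16]),proj("w2",[453,158,109]),bot.read_time_s())
cv2.imwrite("pics/w1v.png",cv2.resize(a,(800,500)))
cv2.imwrite("pics/w2v.png",cv2.resize(b,(800,500)))
E
```

```text
[np.float64(235.09082390577734), np.float64(180.52977072400876)] [np.float64(363.90654094207054), np.float64(170.75913950675675)] [np.float64(324.49481015751877), np.float64(194.24922961708393)] 6.6083
```

View pics/w1v.png

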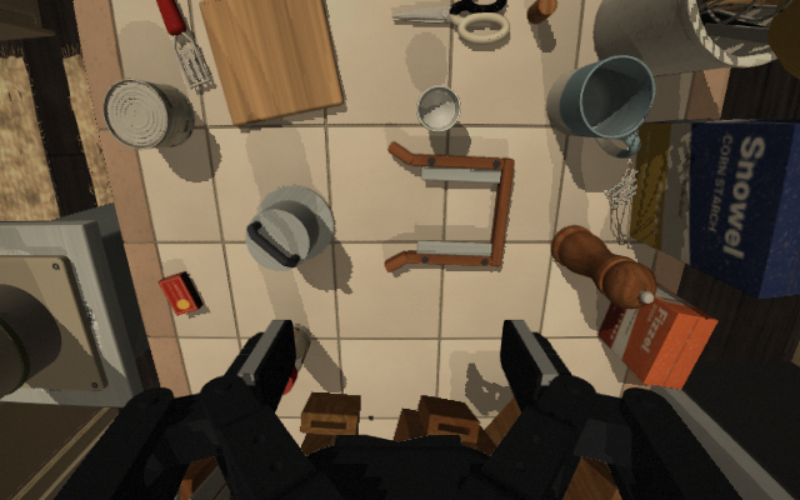

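View pics/w2v.png

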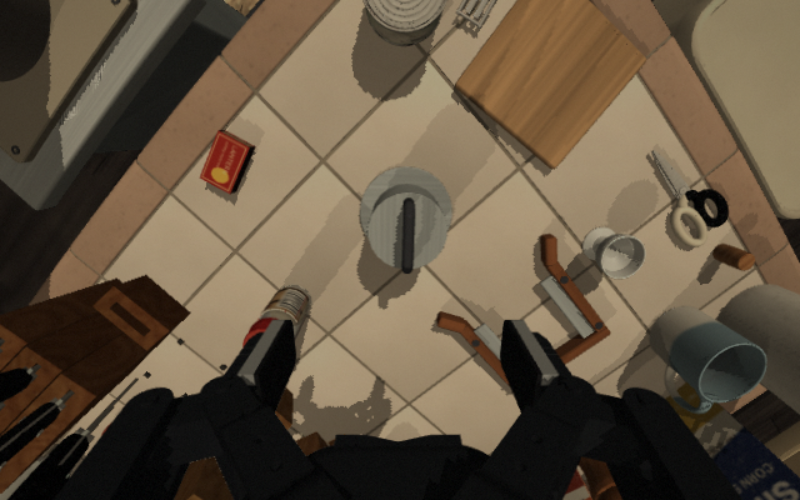

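w1: foot centre (290,228), prong inner edges (423,180)–(499,185) and (418,241)–(493,244). w2: handle bar (408,199)–(407,272), board corners (454,92), (551,168), (645,62), all in 800-wide pixels.

Run:
```python
from h import *
np.set_printoptions(precision=1,suppress=True)
w=lambda n,u,v,z:W(n,(u/1.25,v/1.25),z)
a,b=w("w2",408,199,109),w("w2",407,272,109);print("bar2",a,b,(a+b)/2,np.hypot(*(a-b)),np.arctan2(*(a-b)[::-1]))
a,b=w("w1",252,227,109),w("w1",294,263,109);print("bar1",a,b,(a+b)/2,np.hypot(*(a-b)),np.arctan2(*(a-b)[::-1]))
print("foot",w("w1",290,228,5),w("w2",406,212,5),"diam",w("w1",247,228,5)-w("w1",333,228,5))
L=[w("w1",499,185,16),w("w1",423,180,16)];R=[w("w1",493,244,16),w("w1",418,241,16)]
print("prongs",L,R)
far=(L[0]+R[0])/2;tip=(L[1]+R[1])/2
A,B=w("w1",514,158,21),w("w1",502,266,21);print("end outer",A,B,(A+B)/2,np.arctan2(-(A-B)[0],(A-B)[1]))
for y in(-.1,-.07,-.05):print(y,"seat",tip+46*np.array([np.cos(y),np.sin(y)]))
print("board",[w("w2",u,v,12) for u,v in((454,92),(551,168),(645,62))],w("w1",343,102,12),w("w1",233,126,12))
print("cup",w("w1",438,108,50),w("w2",621,255,50))
```

```text
bar2 [426.8 184.8] [473.4 140.9] [450.1 162.8] 64.01524486382712 2.3858676996172963
bar1 [439.3 184.1] [479.9 144.1] [459.6 164.1] 57.027520072654006 2.3630275673896564
foot [447.5 154.8] [452.5 162.1] diam [-116.     0.2]
prongs [array([719. , 213.7]), array([623. , 219.7])] [array([717.7, 135.8]), array([618.2, 139.9])]
end outer [733.3 247.5] [731.1 106.4] [732.2 177. ] -0.015366133337677586
-0.1 seat [666.4 175.2]
-0.07 seat [666.5 176.6]
-0.05 seat [666.6 177.5]
board [array([393.9, 281.1]), array([521.3, 308.7]), array([501. , 442.3])] [526.4 311.5] [390.8 285.5]
cup [635.4 302.8] [631.7 302.5]
```

Run:
```python
from h import *
np.set_printoptions(precision=3,suppress=True)
pi=np.pi;o=[pi,0,2.385]
bot.reach([451.5,160.5,160],o)
print("hit",bot.move_linear([451.5,160.5,88],velocity=80,f_stop=10))
bot.gripper_to(0.0,80)
print(bot.read_width(),bot.read_gripper_force(),bot.read_wrist_force(),bot.read_ee_pos(),bot.read_tool_rot(),bot.read_time_s())
wsnap("w3");cv2.imwrite("pics/top2.png",bot.snapshot("top")[:,:,::-1]);cv2.imwrite("pics/sc2.png",bot.snapshot("scene")[:,:,::-1])
a=cv2.resize(cv2.imread("pics/w3.png"),(560,350));b=cv2.resize(cv2.imread("pics/sc2.png")[150:300,250:420],(283,250))
c=np.zeros((600,800,3),np.uint8);c[:350,:560]=a;c[350:600,:283]=b
c[350:600,283:583]=cv2.resize(cv2.imread("pics/top2.png")[180:305,250:400],(300,250));cv2.imwrite("pics/c3.png",c)
```

```text
hit False
0.08544686479597294 77.97247052192688 [0.277 1.807 0.234] [451.588 160.871  88.09 ] [ 3.141 -0.     2.385] 8.85
```

View pics/c3.png

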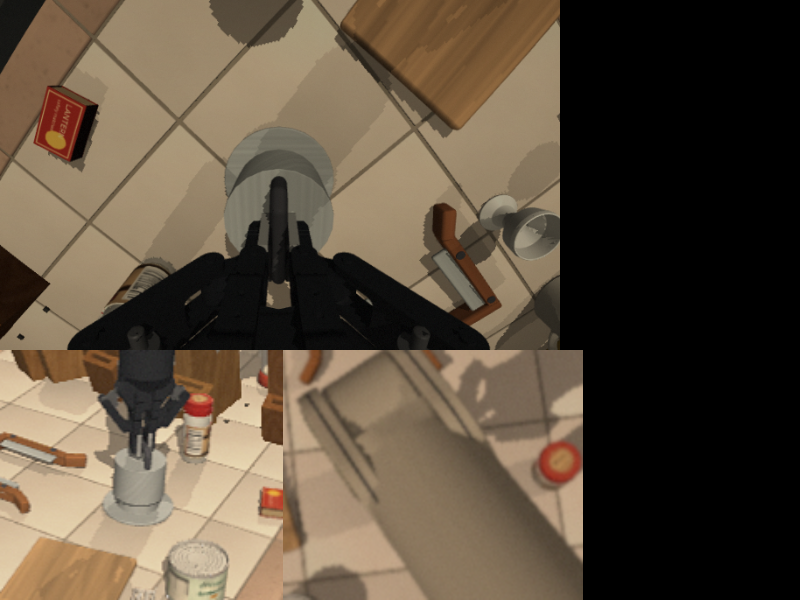

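The bar is between the pads, about centred on the fingers; its ends in w3 are at (320,206) and (318,322) full px.

Run:
```python
from h import *
np.set_printoptions(precision=1,suppress=True)
f=lambda u,v,z:W("w3",(u/.875,v/.875),z)
p=np.array(bot.read_ee_pos()[:2]);x=np.array([np.cos(2.385),np.sin(2.385)]);y=np.array([x[1],-x[0]])
t=lambda q:np.array([(q-p)@x,(q-p)@y])
for n,q in dict(b1=f(280,178,109),b2=f(278,283,109),foottop=f(279,127,5),footL=f(225,165,5),footR=f(333,165,5),discL=f(224,213,80),discR=f(333,213,80),disctop=f(279,169,80)).items():print(n,t(q))
```

```text
b1 [39.5  0.7]
b2 [-26.6  -0.3]
foottop [50.5  0.6]
footL [ 15.7 -49.3]
footR [15.7 50.6]
discL [  4.8 -35.9]
discR [ 4.9 36. ]
disctop [35.2  0.3]
```

Run:
```python
from h import *
np.set_printoptions(precision=2,suppress=True)
s0=np.array([666,177.5]);ax=np.array([np.cos(-.045),np.sin(-.045)])
z=bot.read_ee_pos()[2]
G=lambda s:[*(s0+s*ax),z]
def st(h):
    d=np.array(bot.read_ee_pos()[:2])-s0;print(h,"s",d@ax,"lat",d@[-ax[1],ax[0]],"F",np.array(bot.read_wrist_force()),bot.read_width(),bot.read_time_s())
h=bot.move_linear(G(-110),velocity=60,f_stop=15);st(h)
if not h:
    h=bot.move_linear(G(-50),velocity=50,f_stop=15);st(h)
    if not h:
        h=bot.move_linear(G(10),velocity=30,f_stop=18);st(h)
```

```text
True s -212.82323458267348 lat -25.777116567978116 F [-5.74  1.07  6.35] 0.08629928624091479 9.35
```

```bash
cat >> h.py <<'E'
s0=np.array([666,177.5]);ax=np.array([np.cos(-.045),np.sin(-.045)])
G=lambda s,z=88.1:[*(s0+s*ax),z]
def st(h):
    np.set_printoptions(precision=2,suppress=True)
    p=bot.read_ee_pos();d=np.array(p[:2])-s0;print(h,"s",d@ax,"lat",d@[-ax[1],ax[0]],"z",p[2],"F",np.array(bot.read_wrist_force()),bot.read_width(),bot.read_time_s())
E
python3 - <<'E'
from h import *
bot.dwell(.3);st(0)
h=bot.move_linear([455,163,88.1],velocity=15,f_stop=30);st(h)
if not h:
    h=bot.move_linear(G(-110),velocity=40,f_stop=30);st(h)
E
```

```text
0 s -213.14536907281308 lat -25.794191495656932 z 87.88843256865049 F [-3.58  0.57  5.13] 0.08544819027002656 9.65
False s -210.97439132596955 lat -24.84463011613938 z 88.76473415441653 F [-10.6   -3.45  17.21] 0.08130208790061043 9.9917
True s -207.13901437079502 lat -23.24337832071067 z 90.58566440711662 F [-9.21 -1.25 11.51] 0.0858917604984861 10.5833
```

Run:
```python
from h import *
pi=np.pi
bot.gripper_to(0.9);p=bot.read_ee_pos();st(0)
bot.move_linear([p[0],p[1],170],velocity=120)
yw=pi-.045
bot.reach([420,160,210],[pi,0,yw]);bot.dwell(.3);b=wsnap("w4")
bot.gripper_to(0.5)
cv2.imwrite("pics/w4v.png",cv2.resize(b,(800,500)))
for P in([380,160,42],[390,160,120],[625,179,42]):print(P,bot.ik(P,[pi,0,yw]))
print(bot.read_time_s())
```

```text
0 s -206.7226928769868 lat -22.741074591397904 z 90.11263921859563 F [0.37 0.32 1.52] 0.9014130924404461 11.25
[380, 160, 42] [-0.27  0.1  -0.25  2.18  0.03  0.86  0.99]
[390, 160, 120] [-0.26 -0.   -0.24  2.09 -0.    1.05  1.03]
[625, 179, 42] [-0.23  0.55 -0.16  1.57  0.1   1.03  1.11]
13.55
```

View pics/w4v.png

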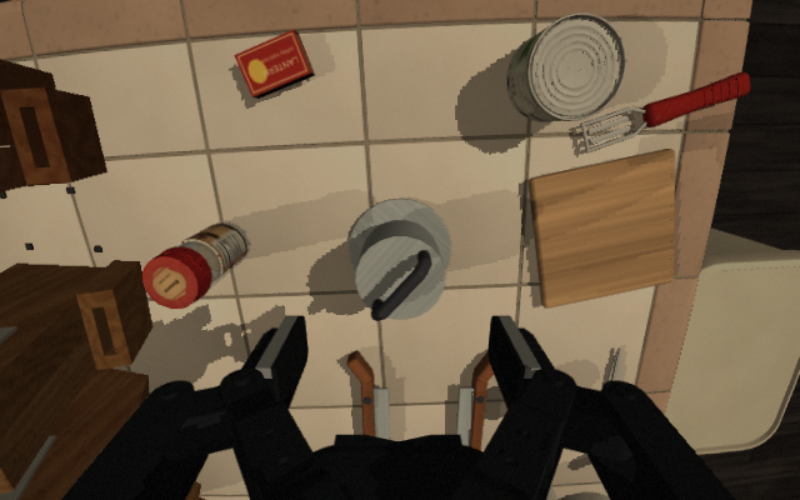

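The pair stands upright; its bar runs (427,255)–(378,313) and the foot spans columns 347–451 with its rear edge at row 198. All four board corners show, at (530,180), (675,150), (677,283) and (542,307).

Run:
```python
from h import *
np.set_printoptions(precision=1,suppress=True)
w=lambda u,v,z:W("w4",(u/1.25,v/1.25),z)
a,b=w(427,255,109),w(378,313,109);print((a+b)/2,np.arctan2(*(a-b)[::-1]),np.hypot(*(a-b)))
print("foot lat",w(347,245,5),w(451,245,5),"rear",w(399,198,5), "disc",w(355,270,80),w(443,270,80))
c=[w(u,v,12) for u,v in((530,180),(675,150),(677,283),(542,307))];print(c,sum(c)/4)
pi=np.pi;yw=pi-.045
bot.reach([372,161,130],[pi,0,yw])
bot.move_linear([372,161,44],velocity=120)
h=bot.move_linear([414,161.5,44],velocity=50,f_stop=25);st(h)
if not h: h=bot.move_linear([440,167,44],velocity=40,f_stop=25);st(h)
wsnap("w5");cv2.imwrite("pics/sc5.png",bot.snapshot("scene")[:,:,::-1])
v=np.hstack([cv2.resize(cv2.imread("pics/w5.png"),(480,300)),cv2.resize(cv2.imread("pics/sc5.png")[150:310,240:410],(319,300))]);cv2.imwrite("pics/c5.png",v)
```

```text
[446.8 161.9] 2.4405596048330547 58.26613599775882
foot lat [447.5 108. ] [452.1 212.3] rear [402.3 162.2] disc [445.1 124.5] [448.3 195.3]
[array([389.2, 285.3]), array([365.8, 421.7]), array([502.5, 450.9]), array([522.8, 307.6])] [445.1 366.4]
False s -251.23249812191668 lat -27.304498298310314 z 43.927590414606584 F [-0.56  1.04  0.69] 0.4991329150973558 15.8667
False s -225.31967028143217 lat -20.704230383066545 z 43.94413173455272 F [-1.11 -0.45 -1.15] 0.5005387071079429 16.6833
```

View pics/c5.png

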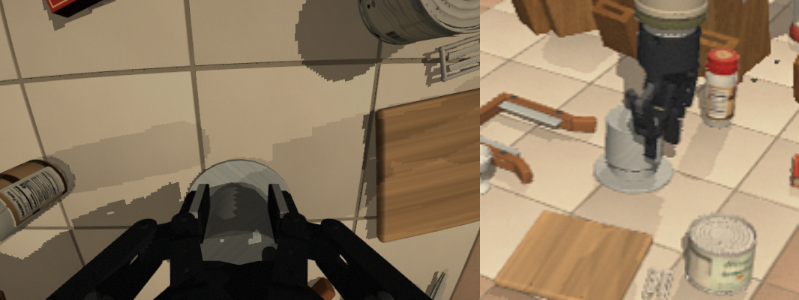

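Run:
```python
from h import *
q=W("w5",(240/.75,160/.75),5);d=q-s0;print("canister s",d@ax+52,"tool",(np.array(bot.read_ee_pos()[:2])-s0)@ax)
h=bot.move_linear(G(-140,44),velocity=70,f_stop=20);st(h)
if not h: h=bot.move_linear(G(-70,44),velocity=60,f_stop=20);st(h)
if not h: h=bot.move_linear(G(-22,44),velocity=40,f_stop=14);st(h)
wsnap("w6");cv2.imwrite("pics/sc6.png",bot.snapshot("scene")[:,:,::-1]);cv2.imwrite("pics/top6.png",bot.snapshot("top")[:,:,::-1])
v=np.zeros((600,800,3),np.uint8)
v[:300,:480]=cv2.resize(cv2.imread("pics/w6.png"),(480,300));v[:300,480:]=cv2.resize(cv2.imread("pics/sc6.png")[160:280,200:328],(320,300))
v[300:,:480]=cv2.resize(cv2.imread("pics/top6.png")[110:260,190:430],(480,300));cv2.imwrite("pics/c6.png",v)
```

```text
canister s -184.8644893003735 tool -225.31207447356152
False s -139.8382276324352 lat 0.01759888664054543 z 44.14700058209254 F [-0.36 -0.14 -1.19] 0.49972521117865387 18.1833
False s -69.83615813327003 lat -0.0532431107720126 z 44.06530283668908 F [-1.68  0.82  0.75] 0.4961689991123293 19.5
True s -38.43600400941662 lat 0.30962167032214083 z 43.4513715123611 F [-5.12  0.44  5.36] 0.4976565614367669 20.325
```

View pics/c6.png

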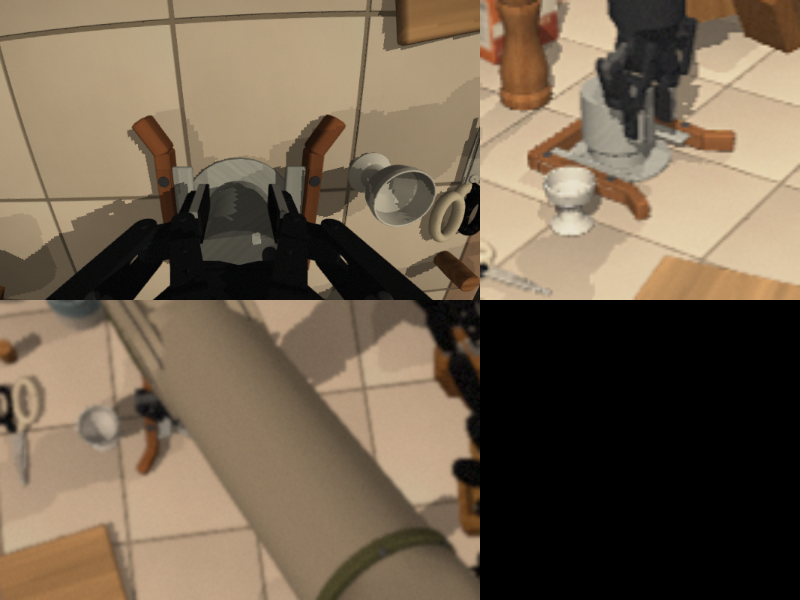

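The pair is upright with the foot under both prongs; its rear edge is at about row 157, just behind the prong tips at row 166. It stopped at the end wall with canister s≈2. Now I'll back off and look at the handle.

Run:
```python
from h import *
pi=np.pi
q=W("w6",(237/.75,157/.75),5)-s0;print("canister s",q@ax+52,"lat",q@[-ax[1],ax[0]])
h=bot.move_linear(G(-30,44),velocity=25,f_stop=22);st(h)
bot.move_linear(G(-85,44),velocity=80)
bot.move_linear(G(-85,170),velocity=150)
bot.gripper_to(0.9)
bot.reach([656,187,240],[pi,0,2.385]);bot.dwell(.3);b=wsnap("w7")
cv2.imwrite("pics/w7v.png",cv2.resize(b,(800,500)));print(bot.read_time_s())
```

```text
canister s -1.192119840676284 lat -1.1073931675919613
True s -38.67175098143158 lat 0.31985913635370156 z 43.095784033838406 F [-4.86 -0.01  4.44] 0.5048462365935757 20.7417
23.9083
```

View pics/w7v.png

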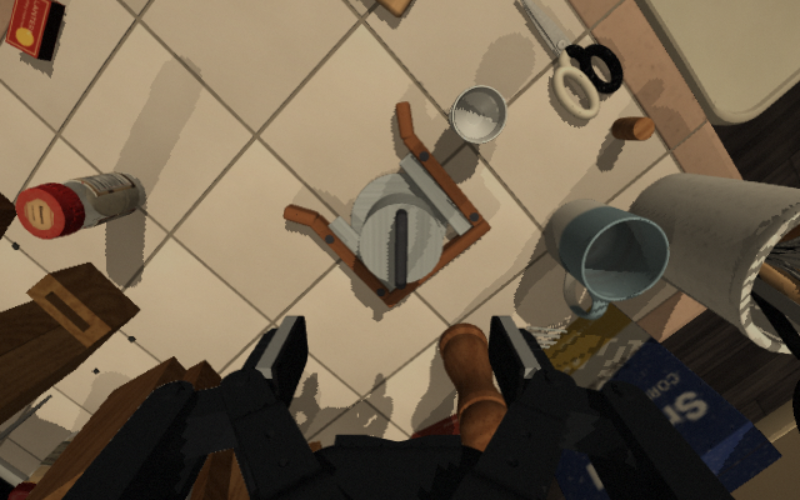

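Run:
```python
from h import *
pi=np.pi
w=lambda u,v,z:W("w7",(u/1.25,v/1.25),z)
a,b=w(402,210,109),w(400,286,109);print("bar",(a+b)/2,np.arctan2(*(a-b)[::-1]))
c=(w(358,242,80)+w(445,242,80))/2;e=w(401,287,80)+37*np.array([np.cos(2.385),np.sin(2.385)]);print("disc",c,e)
x=np.array([np.cos(2.385),np.sin(2.385)]);y=np.array([x[1],-x[0]])
m=(a+b)/2;P=(s0+2*ax);P=P+y*((m-P)@y)   # along-bar from seat geometry, across from picture
print("grasp",P)
bot.reach([*P,165],[pi,0,2.385])
h=bot.move_linear([*P,88],velocity=90,f_stop=10);print("hit",h)
bot.gripper_to(0.0,90);st(0)
bot.move_linear([*P,100],velocity=15);st(1)
bot.move_linear([*P,185],velocity=60);st(2)
wsnap("w8");cv2.imwrite("pics/sc8.png",bot.snapshot("scene")[:,:,::-1])
v=np.hstack([cv2.resize(cv2.imread("pics/w8.png"),(480,300)),cv2.resize(cv2.imread("pics/sc8.png")[130:280,190:350],(319,300))]);cv2.imwrite("pics/c8.png",v)
```

```text
bar [664.3134287  182.25316226] 2.3649317961662617
disc [667.01532664 180.7445181 ] [671.08695022 176.5819513 ]
grasp [668.67932699 178.13181115]
hit False
0 s 2.616667061812756 lat 0.6709112073077133 z 88.30425290015934 F [-3.25 -0.62  3.91] 0.08481599579590508 25.975
1 s 2.294752857518555 lat 0.5370966849715277 z 99.57619401779706 F [-2.52 -1.26 -9.8 ] 0.08284404784471058 26.925
2 s 2.460767099724523 lat 0.6802300714578068 z 184.48003974768636 F [ 0.55  0.29 -1.29] 0.08106267561927744 28.4917
```

View pics/c8.png

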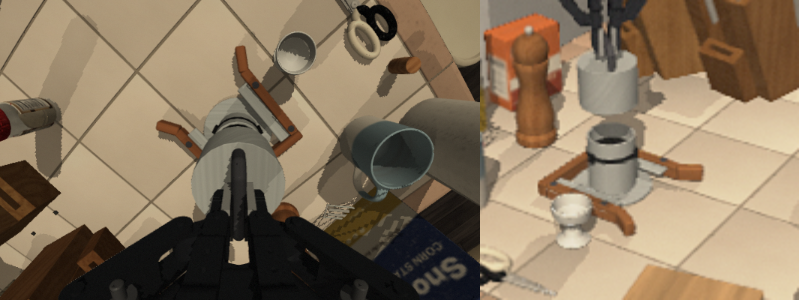

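The cover is off and the canister is standing in the hold-down. Next, place the cover on the board.

Run:
```python
from h import *
B=[446,365]
bot.move_linear([*B,185],velocity=130);bot.dwell(.2);st(0)
bot.move_linear([*B,90],velocity=80);bot.dwell(.2)
h=bot.move_linear([*B,70],velocity=12,f_stop=5);st(h)
bot.gripper_to(0.6);st(1)
bot.move_linear([*B,200],velocity=100);bot.dwell(.3)
cv2.imwrite("pics/sc9.png",bot.snapshot("scene")[:,:,::-1])
v=cv2.resize(cv2.imread("pics/sc9.png")[150:330,200:420],(733,600));cv2.imwrite("pics/c9.png",v);print(bot.read_time_s())
```

```text
0 s -228.04507352748237 lat 177.24783222661026 z 184.9931382602235 F [-0.19  0.11 -1.37] 0.08484419277761214 31.175
True s -228.5123074834144 lat 177.00613961925208 z 75.38413606486618 F [-1.56 -2.14  6.03] 0.08062836021688519 33.8417
1 s -228.8540142166049 lat 176.7118837982707 z 74.49100929739434 F [-0.89  0.54  0.17] 0.604125354830169 34.3333
36.0917
```

View pics/c9.png

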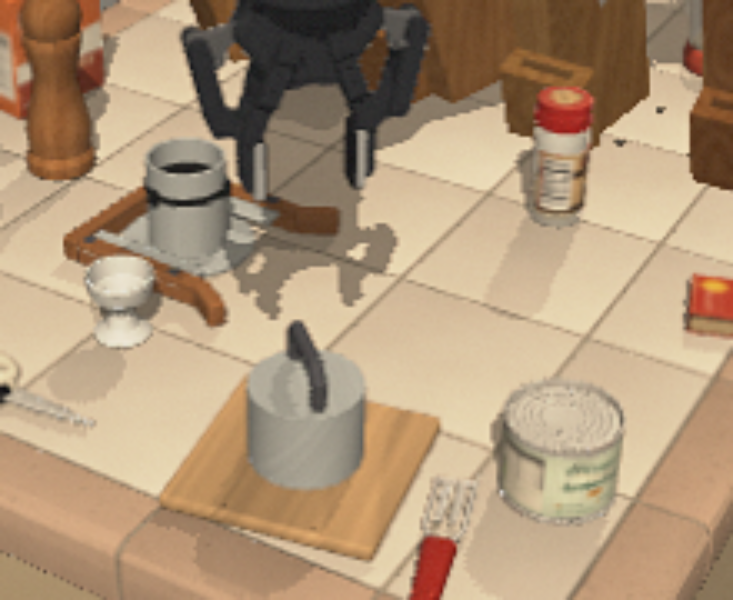

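The cover stands mouth down in the middle of the board at (305,420). The canister is upright in the hold-down at (188,205), the egg cup (120,300) and spice jar (560,150) are standing, and the gripper is clear.

```bash
python3 -c "
from workcell import bot
print(bot.hand_in())"
```

```text
the job is handed in; nothing more can be done
None
```

The job is handed in at about 36 s of the 72 s allowed: the pair was pushed fully home, the cover was lifted off and stands mouth down on the board, the canister is still in the hold-down, and the egg cup and spice jar are standing where they were.

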